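# Lean the paddle board against the steel upstand

## Task

Take the wooden paddle board (the one with a handle tab) out of the rack and lean it against the front of the low steel upstand, halfway along it, between the jug and the tins. It should stand on its bottom edge on the worktop, squarely along the upstand with the handle up, tipped back at a steady angle of roughly 20 degrees from upright, with its back resting on the upstand's top edge. Leave the plain board standing in the rack.

Things in the scene. Friction and masses are not known exactly. Their poses are not given: they have to be found in the camera images.
- paddle_board: Wooden serving board, 14 mm thick, on edge in one of the rack's slots. Body 140 mm wide, 160 mm tall; above it, centred, a handle tab 50 mm wide rises to 220 mm. About 0.25 kg. Origin: centre of its bottom edge face; x through the thickness, y along the width, z up to the handle. Both faces alike. The tab rises 100 mm above its neighbours: pinch it across its thickness from above.
- plain_board: Plain rectangular wooden board without a handle, 160 mm wide, 120 mm tall, 14 mm thick, standing in another slot of the rack. Origin: centre of its bottom edge face; x = thickness, y = width, z = up. Leave it there.
- rack: Fixed steel rack, base plate 170 (x) by 150 (y) by 8 mm on which the boards stand. Origin: centre of its underside. Three slots open at the top, at x = -50, 0 and +50 mm, each running along y between two wire loops 63 mm high, 19 mm clear. The two boards and a plain steel baking sheet (160 wide, 115 tall) stand in them in any order.
- upstand: Fixed low steel upstand: upright plate 440 mm long (y), 100 mm high, 10 mm thick, on a low foot running 85 mm back. Origin: on the worktop at the foot of its front face (the plane x = 0), halfway along; x points into the plate, away from the robot, z up. In front of it stand a jug (85 mm tall) about 170 mm to -y of the middle and a stack of tins (90 mm tall) about 170 mm to +y.
Things that resemble listed ones, but are neither listed nor needed, are in the scene too. Leave any blue look-alike of the paddle_board alone. What is shaped like the plain_board but green is not meant.

How it is judged:
On the way:
1. the paddle board is lifted out of the rack (height (world z) of paddle_board above 0.04 m), for 0.1 s.
At the end, for the whole second after the job is handed in: Paddle board on its bottom edge on the worktop, handle up, tipped back 8 to 33 degrees and touching the upstand; foot 15 to 100 mm in front of it, within 40 mm of its middle, square within 12 degrees, at rest. Plain board within 30 mm of its start, upright within 11 degrees (height (world z) of paddle_board below 0.013 m and angle between paddle_board's own z axis and vertical between 0.14 and 0.58 rad and contact force between paddle_board and upstand above 0.08 N and x of paddle_board in the frame of upstand between -0.1 and -0.015 m and y of paddle_board in the frame of upstand between -0.04 and 0.04 m and angle between the y axis of paddle_board and the y axis of upstand, either way round below 0.21 rad and linear speed of paddle_board below 0.02 m/s and distance of plain_board from where it was at the start of the episode below 0.03 m and angle between plain_board's own z axis and vertical below 0.2 rad).
It also fails if it takes over 38 s, if anything falls off the work surface, if the arm or the gripper's body presses on something with over 40 N, if the wrist force passes 120 N, or if a joint passes its speed limit or range.

## Robot

A 7-joint arm with a two-finger parallel gripper is mounted at the origin on the work surface. World frame = base frame: x ahead of the robot, y to its left, z up, the work surface at z = 0. Lengths are in m, angles in rad, forces in N, time in s.
With the tool pointing down it reaches from about 0.425 to 0.875 m from the base axis. Payload 9.9 kg.
Tool frame: the origin (TCP) lies at the very end of the fingers, on their centre line; the grasp point (between the pads) lies 19 mm behind it; z points along the fingers, y is the direction in which the jaws open and shut (so a half turn about z gives the same grasp; the last joint's range is limited). The gripper opens to 85 mm and grips with 20 to 120 N. Pads are 22 mm wide; open, the fingers measure 114 mm over their backs; the gripper's body (76 mm by 85 mm) begins 54 mm behind the grasp point. The pads swing forward as they close: fully open they stand 13 mm farther back than shut.
Start: joints at [-1.201, 0.576, 0.025, 1.437, -0.015, 1.129, -0.057], TCP at [0.296, 0.607, 0.231] pointing down, gripper open.
Joint ranges: [-2.76, 2.76], [-0.34, 2.15], [-1.52, 1.57], [0.19, 2.46], [-1.09, 4.23], [0.17, 1.99], [-2.82, 2.82]. Speed limits (rad/s): [2.22, 2.22, 3.01, 3.01, 3.14, 3.14, 3.14].

## Interface

Orientations are given as a rotation vector (axis times angle).
In Python, from plant import r gives the robot as it stands.
- The arm moves only by the shell command python3 -m inch 'ROWS' [FORCE]. ROWS is JSON, a list of rows, each a list of 7 numbers: the shift along the tool's x, y, z in units of 30 mm (1.0 is 30 mm), then the turn, a rotation vector about the tool's x, y, z in degrees, then the closure, from 0 (fully open) to 1 (shut). A call has 1 to 20 rows; each row shifts and turns the commanded pose from where the row before left it, along the tool's axes as they then stand; what a row does not reach is not made up. A row lasts 1/12 s, in which the tool goes at most 41.7 mm and 7.16 degrees, less where a joint would pass 70% of its speed; a pose out of reach is approached as far as the arm can. A call is refused whole if a number of a shift passes 1 or a number of a turn 7.16, either way. A call with a gripper value outside its range is refused whole. The fingers move at their own pace and stop on an object; FORCE is the grip in N (left out, the last holds). Time passes only in rows, so rows that do not move let the fingers close. It gives the time, the measured TCP pose, the force and the opening at its end, in the units of the state.
- r.read_state(): the state, without advancing time (a new reading comes with each control period).
- r.camera(name): name is "scene" or "top" or "wrist"; returns (picture, depth): 384x512x3 uint8, red, green, blue; 384x512 float32, m along the optical axis (not along the pixel's ray), 0 where there is no reading.
- r.camera_params(name): a dict with "K" (3x3 intrinsics, pixels), "eye" and "orientation" of the camera in the world. Camera axes: x right, y up, looking along -z (the intrinsics and any distortion apply to the point x, -y, -z); pixel columns grow to the right and rows downward; lengths in m; the calibration is good to about 2 mm. A picture is of the moment at which its call begins: read the wrist's pose just before it. camera_params takes no time and is no camera call; for the wrist camera it gives the pose at the moment of the call.
- r.finish_job(): hands the job in, once; it reports no verdict.
The state is a dict: "time": time; "q": joint angles; "qd": joint speeds; "tau": joint torques, N m; "position": TCP position; "orientation": TCP orientation; "ft_force": force on the tool from outside, world axes, zero at the start; "torque": the same for the moment, N m; "gripper_width": finger opening in m.
Only numpy, scipy, OpenCV 4.12 (cv2) and the standard library are available. Lean on these libraries where they do the work, as an engineer would, in place of code of your own. Each camera call takes 0.05 s, during which the arm holds its last target. There are 200 camera calls.

## Working session

There is one attempt and no reset: what is moved stays moved. The work goes in short steps, Python scripts to look and compute and a shell command to move; the robot and the scene stay as the last step left them, time stands still between calls to the robot, and variables do not carry over. Pictures are saved under pics/ and viewed, about 8 in all and at most 12, crops included, and the job is handed in when it is done.

```bash
mkdir -p pics; ls
cat > h.py <<'E'
import numpy as np,cv2
from plant import r
from scipy.spatial.transform import Rotation as R
def cam(n):
    p=r.camera_params(n); im,d=r.camera(n); return im,d,p
def rot(o):
    o=np.array(o,float)
    return o if o.shape==(3,3) else (R.from_rotvec(o).as_matrix() if o.size==3 else R.from_quat(o).as_matrix())
def cloud(d,p):
    K=np.array(p["K"]); v,u=np.mgrid[:d.shape[0],:d.shape[1]]
    c=np.stack([(u-K[0,2])/K[0,0]*d,-(v-K[1,2])/K[1,1]*d,-d],-1)
    return c@rot(p["orientation"]).T+np.array(p["eye"])
E
python3 - <<'E'
from h import *
for n in("scene","top"):
    im,d,p=cam(n); print(n,p); np.savez(n+".npz",im=im,d=d,c=cloud(d,p)); cv2.imwrite(f"pics/{n}.png",im[...,::-1])
a=[cv2.imread(f"pics/{n}.png") for n in("scene","top")]
print(r.read_state())
E
```

```text
pics
scene {'K': array([[376.21648891,   0.        , 252.18966133],
       [  0.        , 376.21648891, 197.86036153],
       [  0.        ,   0.        ,   1.        ]]), 'eye': array([ 0.60196228, -0.75881781,  0.60687788]), 'orientation': array([ 0.8798583 , -0.00983504,  0.02157474])}
top {'K': array([[466.80730625,   0.        , 261.31286316],
       [  0.        , 466.80730625, 191.4651837 ],
       [  0.        ,   0.        ,   1.        ]]), 'eye': array([ 0.50401975, -0.11153879,  1.33389112]), 'orientation': array([ 0.07539162, -0.04481297, -1.57746622])}
{'time': 0.1, 'q': array([-1.20078899,  0.57641816,  0.02485535,  1.43784022, -0.01496234,
        1.1290027 , -0.0565112 ]), 'qd': array([-0.0004661 ,  0.00020675,  0.00045982, -0.0032607 , -0.00027402,
        0.00052347, -0.00053053]), 'tau': array([ 6.70180307e-03, -7.67299318e+01,  2.25747764e+00, -2.86608249e+01,
        1.57169154e-02,  8.57191568e-03,  4.55142424e-05]), 'position': array([0.29574156, 0.60630297, 0.23054344]), 'orientation': array([-7.06640956e-01, -3.06085946e+00,  2.30458022e-03]), 'ft_force': array([ 0.64273823, -0.8406781 ,  0.61644038]), 'torque': array([0.03665594, 0.00691189, 0.02632269]), 'gripper_width': 0.08560407954082443}
```

View pics/scene.png

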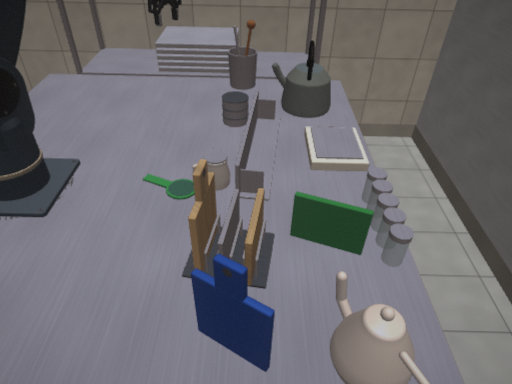

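View pics/top.png

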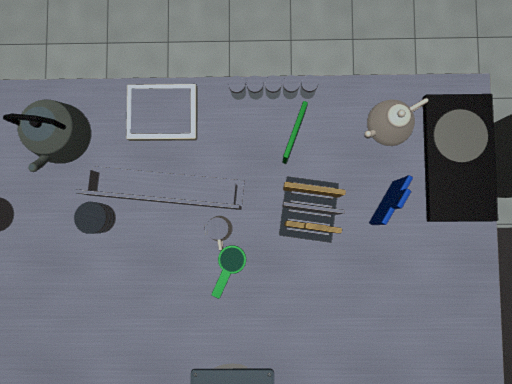

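The scene shows the boards in the rack:
- **Wooden board with tab:** scene (203,215), top (313,228), in the slot nearest the robot.
- **Wooden board without tab:** scene (256,235), top (313,189). This is the plain board.
- **Look-alikes:** the blue tabbed board at top (390,200) and the green board at top (295,132).
- **Upstand:** top (80,191) to (240,208), with the jug at (217,228) and the tins at (94,217).

The tabbed wooden board is the one meant. Next I'll enlarge it to confirm and measure it.

Run:
```python
from h import *
S=np.load("scene.npz");T=np.load("top.npz")
a=cv2.resize(S["im"][145:290,170:290,::-1],None,fx=3,fy=3,interpolation=2)
b=cv2.resize(T["im"][170:250,60:360,::-1],None,fx=1.2,fy=1.2)
b=cv2.resize(T["im"][165:250,270:360,::-1],None,fx=4,fy=4,interpolation=2)
h=max(a.shape[0],b.shape[0]);f=lambda x:cv2.copyMakeBorder(x,0,h-x.shape[0],0,0,0)
cv2.imwrite("pics/crop.png",np.hstack([f(a),f(b)]))
for nm,D in(("top",T),("scene",S)):
    im=D["im"].astype(int);c=D["c"];hsv=cv2.cvtColor(D["im"],cv2.COLOR_RGB2HSV)
    P=c.reshape(-1,3); ok=(D["d"].reshape(-1)>0)
    wood=(hsv[...,0]>8)&(hsv[...,0]<25)&(hsv[...,1]>100); wood=wood.reshape(-1)
    reg=(P[:,0]>.3)&(P[:,0]<.7)&(P[:,1]<-.1)&(P[:,1]>-.42)&ok
    def rep(l,m):
        Q=P[m]
        if len(Q)<5: print(nm,l,len(Q));return
        rc=cv2.minAreaRect(Q[:,:2].astype(np.float32));x=np.cov(Q[:,:2].T);w,v=np.linalg.eigh(x);e=v[:,1]
        print(nm,l,len(Q),"mean",Q.mean(0).round(3),"ang",round(np.degrees(np.arctan2(e[1],e[0]))%180,1),"rect",np.round(rc[0],3),np.round(rc[1],3))
    rep("tabtop",reg&wood&(P[:,2]>.2)&(P[:,2]<.25))
    rep("tab",reg&wood&(P[:,2]>.18)&(P[:,2]<.25))
    rep("bodytop",reg&wood&(P[:,2]>.155)&(P[:,2]<.18))
    rep("plaintop",reg&wood&(P[:,2]>.115)&(P[:,2]<.135))
    rep("sheet",reg&~wood&(P[:,2]>.1)&(P[:,2]<.13))
    us=(P[:,2]>.09)&(P[:,2]<.108)&(P[:,0]>.4)&(P[:,0]<.6)&(P[:,1]>-.1)&(P[:,1]<.45)&ok
    rep("up",us)
    if us.sum()>5:
        Q=P[us]; print(Q[np.argmin(Q[:,1])].round(3),Q[np.argmax(Q[:,1])].round(3))
    for l,u,v in(("jug",217,228),("tins",94,217)):
        if nm=="top": print(l,c[v,u].round(3))
T=np.load("top.npz");
for u in range(70,250,10):
    col=T["c"][180:215,u]; k=(col[:,2]>.085); print(u,col[k].round(3)[-2:].tolist())
```

```text
top tabtop 125 mean [ 0.505 -0.218  0.227] ang 81.8 rect [ 0.505 -0.219] [0.05  0.013]
top tab 129 mean [ 0.505 -0.217  0.226] ang 81.7 rect [ 0.505 -0.219] [0.05  0.013]
top bodytop 178 mean [ 0.505 -0.214  0.168] ang 81.8 rect [ 0.505 -0.218] [0.137 0.014]
top plaintop 323 mean [ 0.604 -0.225  0.127] ang 81.8 rect [ 0.592 -0.214] [0.131 0.134]
top sheet 388 mean [ 0.567 -0.248  0.12 ] ang 72.6 rect [ 0.568 -0.254] [0.305 0.149]
top up 618 mean [0.575 0.182 0.098] ang 87.6 rect [0.541 0.193] [0.442 0.108]
[ 0.561 -0.028  0.099] [0.529 0.415 0.091]
jug [0.503 0.031 0.086]
tins [0.535 0.364 0.083]
scene tabtop 98 mean [ 0.507 -0.235  0.218] ang 71.3 rect [ 0.513 -0.222] [0.046 0.012]
scene tab 151 mean [ 0.507 -0.237  0.208] ang 70.6 rect [ 0.513 -0.222] [0.046 0.013]
scene bodytop 156 mean [ 0.507 -0.247  0.167] ang 79.6 rect [ 0.509 -0.222] [0.132 0.013]
scene plaintop 218 mean [ 0.564 -0.261  0.125] ang 20.8 rect [ 0.56  -0.222] [0.151 0.112]
scene sheet 1362 mean [ 0.568 -0.258  0.119] ang 72.0 rect [ 0.559 -0.247] [0.312 0.156]
scene up 308 mean [0.577 0.127 0.099] ang 88.2 rect 
[... 185 characters left out ...]
6, 0.347, 0.087], [0.545, 0.346, 0.088]]
110 [[0.593, 0.317, 0.098], [0.59, 0.318, 0.092]]
120 [[0.593, 0.29, 0.097], [0.59, 0.29, 0.096]]
130 [[0.589, 0.262, 0.099], [0.587, 0.263, 0.098]]
140 [[0.587, 0.236, 0.099], [0.584, 0.236, 0.098]]
150 [[0.584, 0.209, 0.099], [0.581, 0.209, 0.097]]
160 [[0.58, 0.181, 0.105], [0.578, 0.182, 0.101]]
170 [[0.578, 0.155, 0.099], [0.575, 0.155, 0.098]]
180 [[0.575, 0.129, 0.098], [0.573, 0.129, 0.096]]
190 [[0.572, 0.102, 0.099], [0.57, 0.102, 0.096]]
200 [[0.569, 0.075, 0.1], [0.567, 0.075, 0.099]]
210 [[0.567, 0.049, 0.098], [0.564, 0.048, 0.1]]
220 [[0.563, 0.021, 0.105], [0.561, 0.022, 0.103]]
230 [[0.561, -0.005, 0.099], [0.558, -0.005, 0.1]]
240 []
```

View pics/crop.png

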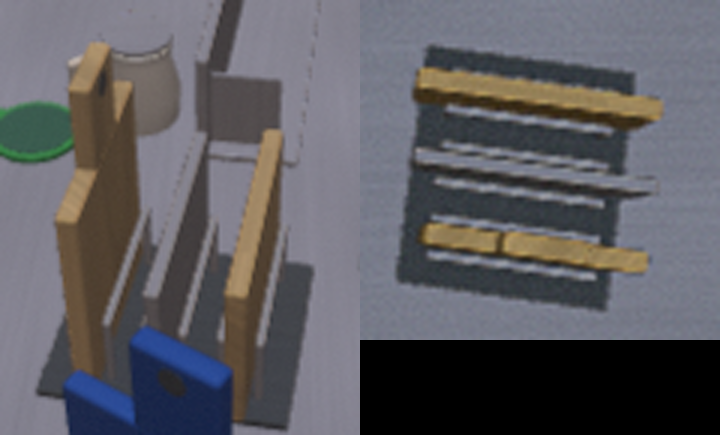

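The crop confirms it: the tabbed wooden board is in the slot nearest the robot, the sheet is in the middle, and the plain board is in the far slot. Now I'll work out the approach.

```bash
cat >> h.py <<'E'
def go(tgt,jaw=None):
    s=r.read_state();M=rot(s["orientation"]);p=np.array(s["position"])
    print("t",round(s["time"],2),"pos",p.round(4),"axes x",M[:,0].round(3),"y",M[:,1].round(3),"z",M[:,2].round(3),"w",round(s["gripper_width"],4),"F",np.round(s["ft_force"],1),"q7",round(s["q"][6],2))
    if tgt is not None: print("shift(units of 30mm)",(M.T@(np.array(tgt)-p)/.03).round(2))
    if jaw is not None:
        j=M.T@np.array(jaw); a=np.degrees(np.arctan2(j[1],j[0])); a=(a-90+90)%180-90; print("yaw about tool z deg",round(a,2))
E
python3 - <<'E'
from h import *
go([.50,.25,.30],[.990,-.143,0])
M=rot(r.read_state()["orientation"]); print((M.T@(np.array([.505,-.219,.30])-[.50,.25,.30])/.03).round(2))
E
```

```text
t 0.1 pos [0.2957 0.6063 0.2305] axes x [-0.899  0.438 -0.   ] y [ 0.438  0.899 -0.001] z [-0.001 -0.001 -1.   ] w 0.0856 F [ 0.6 -0.8  0.6] q7 -0.06
shift(units of 30mm) [-11.33  -7.69  -2.3 ]
yaw about tool z deg 72.22
[ -7.   -13.98   0.02]
```

```bash
python3 -m inch '[[-0.8,-0.55,-0.16,0,0,0,0],[-0.8,-0.55,-0.16,0,0,0,0],[-0.8,-0.55,-0.16,0,0,0,0],[-0.8,-0.55,-0.16,0,0,0,0],[-0.8,-0.55,-0.16,0,0,0,0],[-0.8,-0.55,-0.16,0,0,0,0],[-0.8,-0.55,-0.16,0,0,0,0],[-0.8,-0.55,-0.16,0,0,0,0],[-0.8,-0.55,-0.16,0,0,0,0],[-0.8,-0.55,-0.16,0,0,0,0],[-0.8,-0.55,-0.16,0,0,0,0],[-0.8,-0.55,-0.16,0,0,0,0],[-0.8,-0.55,-0.16,0,0,0,0],[-0.8,-0.55,-0.16,0,0,0,0]]'
python3 -m inch '[[-0.44,-0.87,0,0,0,0,0],[-0.44,-0.87,0,0,0,0,0],[-0.44,-0.87,0,0,0,0,0],[-0.44,-0.87,0,0,0,0,0],[-0.44,-0.87,0,0,0,0,0],[-0.44,-0.87,0,0,0,0,0],[-0.44,-0.87,0,0,0,0,0],[-0.44,-0.87,0,0,0,0,0],[-0.44,-0.87,0,0,0,0,0],[-0.44,-0.87,0,0,0,0,0],[-0.44,-0.87,0,0,0,0,0],[-0.44,-0.87,0,0,0,0,0],[-0.44,-0.87,0,0,0,0,0],[-0.44,-0.87,0,0,0,0,0],[-0.44,-0.87,0,0,0,0,0],[-0.44,-0.87,0,0,0,0,0],[0,0,0,0,0,0,0]]'
python3 -c "
from h import *
go([.505,-.219,.30],[.990,-.143,0]);print(r.read_state()['q'].round(2))"
```

```text
time: 1.27
position: [0.497, 0.2503, 0.2985]
orientation: [-0.707, -3.061, 0.001]
ft_force: [1.4, 0.3, -0.3]
gripper_width: 0.0854
time: 2.68
position: [0.5019, -0.2225, 0.2983]
orientation: [-0.718, -3.058, 0.005]
ft_force: [-0.6, -0.7, 0.8]
gripper_width: 0.0854
t 2.68 pos [ 0.5019 -0.2225  0.2983] axes x [-0.896  0.445 -0.001] y [ 0.445  0.896 -0.003] z [-0.001 -0.003 -1.   ] w 0.0854 F [-0.6 -0.7  0.8] q7 1.55
shift(units of 30mm) [-0.04  0.15 -0.06]
yaw about tool z deg 71.81
[ 0.13  0.34  0.29  1.68 -0.1   1.14  1.55]
```

```bash
python3 -m inch '[[-0.04,0.15,0,0,0,0,0],[0,0,0,0,0,7,0],[0,0,0,0,0,7,0],[0,0,0,0,0,7,0],[0,0,0,0,0,7,0],[0,0,0,0,0,7,0],[0,0,0,0,0,7,0],[0,0,0,0,0,7,0],[0,0,0,0,0,7,0],[0,0,0,0,0,7,0],[0,0,0,0,0,7,0],[0,0,0,0,0,1.8,0],[0,0,0,0,0,0,0],[0,0,0,0,0,0,0]]'
python3 - <<'E'
from h import *
go([.505,-.219,.30],[.990,-.143,0]);print(r.read_state()['q'].round(2))
im,d,p=cam("wrist");c=cloud(d,p);cv2.imwrite("pics/w1.png",im[...,::-1])
P=c.reshape(-1,3);k=(d.reshape(-1)>0)&(P[:,2]>.21)&(P[:,2]<.24)&(abs(P[:,0]-.505)<.06)&(abs(P[:,1]+.219)<.08)
rc=cv2.minAreaRect(P[k][:,:2].astype(np.float32));print(k.sum(),rc,P[k].mean(0))
E
```

```text
time: 3.85
position: [0.5068, -0.2111, 0.2983]
orientation: [-2.363, -2.069, -0.0]
ft_force: [-0.1, -0.4, 0.1]
gripper_width: 0.0855
t 3.85 pos [ 0.5068 -0.2111  0.2983] axes x [0.132 0.991 0.001] y [ 0.991 -0.132 -0.   ] z [-0.     0.001 -1.   ] w 0.0855 F [-0.1 -0.4  0.1] q7 0.42
shift(units of 30mm) [-0.27 -0.03 -0.06]
yaw about tool z deg 0.63
[-0.09  0.38  0.58  1.68 -0.22  1.15  0.42]
954 ((0.5056484341621399, -0.21646028757095337), (0.04908974841237068, 0.014234345406293869), 81.70928955078125) [ 0.50611567 -0.21417286  0.22831945]
```

View pics/w1.png

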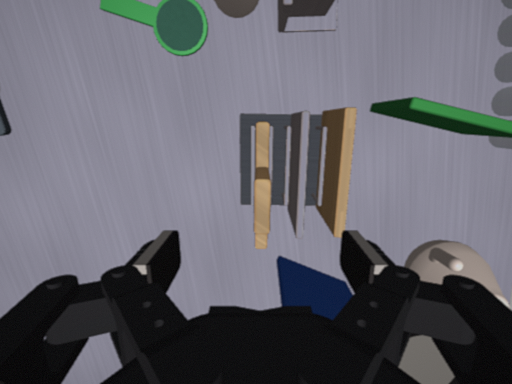

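The wrist view shows the tab at (262,175), centred between the jaws, and the sheet and plain board to the right of it. I'll descend and grip.

```bash
python3 -m inch '[[-0.18,-0.03,0,0,0,0.6,0],[0,0,0.5,0,0,0,0],[0,0,0.5,0,0,0,0],[0,0,0.5,0,0,0,0],[0,0,0.5,0,0,0,0],[0,0,0.5,0,0,0,0],[0,0,0.5,0,0,0,0],[0,0,0.5,0,0,0,0],[0,0,0.3,0,0,0,0],[0,0,0,0,0,0,0],[0,0,0,0,0,0,0.5],[0,0,0,0,0,0,0.7],[0,0,0,0,0,0,1],[0,0,0,0,0,0,1],[0,0,0,0,0,0,1],[0,0,0,0,0,0,1],[0,0,0,0,0,0,1],[0,0,0,0,0,0,1]]' 50
python3 -c "
from h import *
go([.5056,-.2165,.30],[.990,-.143,0])"
```

```text
time: 5.4
position: [0.5052, -0.218, 0.185]
orientation: [2.377, 2.052, 0.001]
ft_force: [0.3, 0.8, 5.1]
gripper_width: 0.0135
t 5.4 pos [ 0.5052 -0.218   0.185 ] axes x [ 0.146  0.989 -0.   ] y [ 0.989 -0.146  0.001] z [ 0.001 -0.    -1.   ] w 0.0135 F [0.3 0.8 5.1] q7 0.5
shift(units of 30mm) [ 0.05  0.01 -3.83]
yaw about tool z deg -0.18
```

```bash
python3 -m inch '[[0,0,-0.2,0,0,0,1],[0,0,-0.4,0,0,0,1],[0,0,-0.4,0,0,0,1],[0,0,-0.4,0,0,0,1],[0,0,-0.4,0,0,0,1],[0,0,-0.4,0,0,0,1],[0,0,-0.4,0,0,0,1],[0,0,-0.4,0,0,0,1],[0,0,-0.4,0,0,0,1],[0,0,-0.4,0,0,0,1],[0,0,-0.4,0,0,0,1],[0,0,-0.2,0,0,0,1],[0,0,0,0,0,0,1],[0,0,0,0,0,0,1]]'
python3 - <<'E'
from h import *
go([.49,.192,.31],[.994,-.108,0])
for n in("scene",):
    im,d,p=cam(n); cv2.imwrite("pics/s2.png",im[...,::-1])
im,d,p=cam("top");c=cloud(d,p);P=c.reshape(-1,3)
k=(d.reshape(-1)>0)&(P[:,2]>.26)&(P[:,2]<.3)&(abs(P[:,1]+.218)<.1)&(P[:,0]<.53)&(P[:,0]>.47);print(k.sum(),P[k].mean(0) if k.any() else 0, np.sort(P[k][:,2])[[0,-1]] if k.any() else 0)
E
```

```text
time: 6.57
position: [0.5046, -0.2177, 0.3162]
orientation: [-2.378, -2.052, 0.0]
ft_force: [-0.1, -0.2, -2.7]
gripper_width: 0.0134
t 6.57 pos [ 0.5046 -0.2177  0.3162] axes x [0.146 0.989 0.   ] y [ 0.989 -0.146 -0.   ] z [-0.  0. -1.] w 0.0134 F [-0.1 -0.2 -2.7] q7 0.41
shift(units of 30mm) [13.44 -2.48  0.21]
yaw about tool z deg -2.2
95 [ 0.50964008 -0.16755241  0.29665713] [0.26561216 0.29999717]
```

View pics/s2.png

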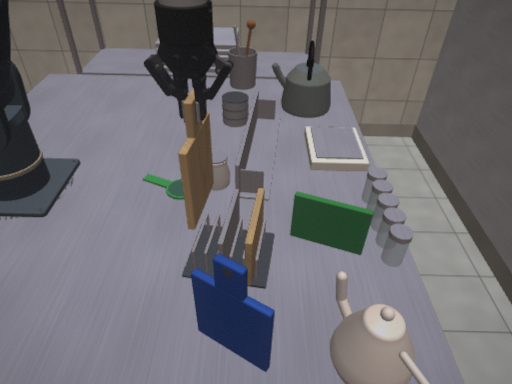

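The board is out of the rack, hanging upright from the gripper, and the plain board is still in its slot at (256,235). I'll carry it over above the upstand and tilt it there.

```bash
python3 -m inch '[[0.4,0.02,0,0,0,0,1],[0.7,0.02,0,0,0,0,1],[0.75,0.02,0,0,0,0,1],[0.75,0.02,0,0,0,0,1],[0.75,0.02,0,0,0,0,1],[0.75,0.02,0,0,0,0,1],[0.75,0.02,0,0,0,0,1],[0.75,0.02,0,0,0,0,1],[0.75,0.02,0,0,0,0,1],[0.75,0.02,0,0,0,0,1],[0.75,0.02,0,0,0,0,1],[0.75,0.02,0,0,0,0,1],[0.75,0.02,0,0,0,0,1],[0.75,0.02,0,0,0,0,1],[0.75,0.02,0,0,0,0,1],[0.75,0.02,0,0,0,0,1],[0.75,0.02,0,0,0,0,1],[0.75,0.02,0,0,0,0,1],[0.5,0,0,0,0,0,1],[0.3,0,0,0,0,0,1]]'
python3 -m inch '[[0,0,0,0,0,-2.2,1],[0,0,0,2,0,0,1],[0,0,0,4,0,0,1],[0,0,0,4,0,0,1],[0,0,0,4,0,0,1],[0,0,0,4,0,0,1],[0,0,0,2,0,0,1],[0,0,0,0,0,0,1],[0,0,0,0,0,0,1]]'
python3 - <<'E'
from h import *
ux=np.array([.994,-.108,0]);o=np.array([.579,.192,0])-.063*ux
th=np.radians(20);zb=np.sin(th)*ux+np.array([0,0,np.cos(th)])
tgt=o+[0,0,.0524]+.177*zb; print(tgt); go(tgt)
im,d,p=cam("scene"); cv2.imwrite("pics/s3.png",im[...,::-1])
im,d,p=cam("top"); np.savez("top3.npz",im=im,c=cloud(d,p))
im,d,p=cam("wrist");c=cloud(d,p);np.savez("w3.npz",im=im,c=c);cv2.imwrite("pics/w3.png",im[...,::-1])
E
```

```text
time: 8.33
position: [0.5759, 0.1961, 0.3156]
orientation: [-2.374, -2.055, 0.001]
ft_force: [0.5, -0.2, -2.7]
gripper_width: 0.0134
time: 9.08
position: [0.5769, 0.1923, 0.3157]
orientation: [-2.133, -1.911, 0.338]
ft_force: [-0.1, 0.4, -1.5]
gripper_width: 0.0136
[0.57655234 0.19226594 0.21872559]
t 9.08 pos [0.5769 0.1923 0.3157] axes x [ 0.109  0.994 -0.001] y [ 0.934 -0.103 -0.341] z [-0.34   0.036 -0.94 ] w 0.0136 F [-0.1  0.4 -1.5] q7 -0.22
shift(units of 30mm) [0.   1.09 3.04]
```

View pics/s3.png

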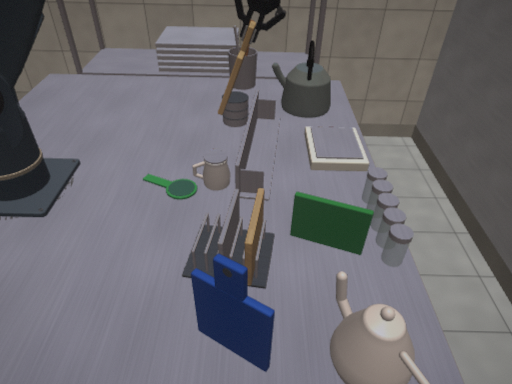

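View pics/w3.png

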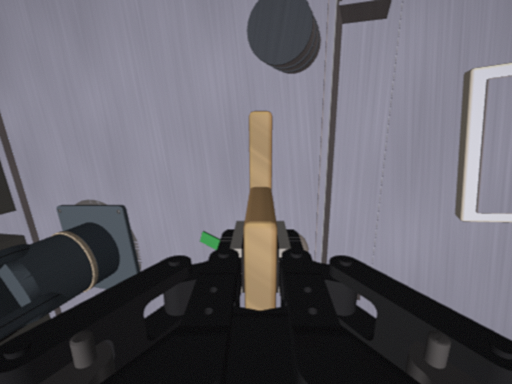

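The board is tilted about 20° and parallel to the upstand, which runs along column ~330 in the wrist view, with the tins at (285,30) and the jug behind the hand. I'll lower it in front.

```bash
python3 -m inch '[[0,0.11,0.3,0,0,0,1],[0,0.11,0.3,0,0,0,1],[0,0.11,0.3,0,0,0,1],[0,0.11,0.3,0,0,0,1],[0,0.11,0.3,0,0,0,1],[0,0.11,0.3,0,0,0,1],[0,0.11,0.3,0,0,0,1],[0,0.11,0.3,0,0,0,1],[0,0.11,0.3,0,0,0,1],[0,0.11,0.3,0,0,0,1],[0,0.11,0.3,0,0,0,1],[0,0.11,0.3,0,0,0,1],[0,0.11,0.3,0,0,0,1],[0,0.055,0.15,0,0,0,1],[0,0.055,0.15,0,0,0,1],[0,0,0,0,0,0,1],[0,0,0,0,0,0,1]]'
python3 - <<'E'
from h import *
ux=np.array([.994,-.108,0]);o=np.array([.579,.192,0])-.043*ux
th=np.radians(20);zb=np.sin(th)*ux+np.array([0,0,np.cos(th)])
go(o+[0,0,.0024]+.177*zb)
M=rot(r.read_state()["orientation"]);print("ux in tool",M.T@ux)
E
```

```text
time: 10.65
position: [0.5768, 0.1931, 0.1823]
orientation: [-2.131, -1.912, 0.337]
ft_force: [-0.0, -0.1, -1.9]
gripper_width: 0.0135
t 10.65 pos [0.5768 0.1931 0.1823] axes x [ 0.108  0.994 -0.   ] y [ 0.934 -0.102 -0.342] z [-0.34   0.037 -0.94 ] w 0.0135 F [-0.  -0.1 -1.9] q7 -0.16
shift(units of 30mm) [-0.03  0.78  0.2 ]
ux in tool [ 1.48385729e-05  9.39536999e-01 -3.42009105e-01]
```

```bash
python3 -m inch '[[0,0.07,0.19,0,0,0,1],[0,0.07,0.19,0,0,0,1],[0,0.12,-0.04,0,0,0,1],[0,0.12,-0.04,0,0,0,1],[0,0.12,-0.04,0,0,0,1],[0,0,0,0,0,0,1],[0,0,0,0,0,0,1]]'
python3 -m inch '[[0,0.08,-0.03,0,0,0,1],[0,0,0,0,0,0,1],[0,0,0,0,0,0,1]]'
python3 -m inch '[[0,0.08,-0.03,0,0,0,1],[0,0,0,0,0,0,1],[0,0,0,0,0,0,1]]'
```

```text
time: 11.23
position: [0.5885, 0.1916, 0.1698]
orientation: [-2.131, -1.912, 0.337]
ft_force: [-0.2, -0.5, -2.3]
gripper_width: 0.0135
time: 11.48
position: [0.5907, 0.1915, 0.1699]
orientation: [-2.131, -1.912, 0.337]
ft_force: [-0.6, 1.0, -3.1]
gripper_width: 0.0136
time: 11.73
position: [0.5933, 0.1913, 0.1699]
orientation: [-2.131, -1.912, 0.337]
ft_force: [-0.1, 0.2, -2.1]
gripper_width: 0.0137
```

```bash
python3 -m inch '[[0,0.08,-0.03,0,0,0,1],[0,0,0,0,0,0,1],[0,0,0,0,0,0,1]]'
python3 -m inch '[[0,0.06,-0.02,0,0,0,1],[0,0,0,0,0,0,1],[0,0,0,0,0,0,1]]'
python3 -m inch '[[0,0.04,-0.015,0,0,0,1],[0,0,0,0,0,0,1],[0,0,0,0,0,0,1]]'
```

```text
time: 11.98
position: [0.5958, 0.1909, 0.1699]
orientation: [-2.131, -1.912, 0.337]
ft_force: [-0.2, -0.3, -1.8]
gripper_width: 0.0137
time: 12.23
position: [0.5976, 0.1908, 0.1698]
orientation: [-2.13, -1.912, 0.337]
ft_force: [-0.6, 0.8, -1.1]
gripper_width: 0.0133
time: 12.48
position: [0.5982, 0.1908, 0.1698]
orientation: [-2.129, -1.911, 0.339]
ft_force: [-4.2, 0.6, -0.4]
gripper_width: 0.0135
```

The board is touching the upstand (-4 N). Now I'll lower it along the board's own axis until the foot touches.

```bash
python3 -m inch '[[0,0.01,0.03,0,0,0,1],[0,0,0,0,0,0,1],[0,0,0,0,0,0,1]]'
python3 -m inch '[[0,0.01,0.03,0,0,0,1],[0,0,0,0,0,0,1],[0,0,0,0,0,0,1]]'
python3 -m inch '[[0,0.01,0.03,0,0,0,1],[0,0,0,0,0,0,1],[0,0,0,0,0,0,1]]'
```

```text
time: 12.73
position: [0.5981, 0.1908, 0.1691]
orientation: [-2.129, -1.911, 0.338]
ft_force: [-5.0, 0.7, 1.4]
gripper_width: 0.0135
time: 12.98
position: [0.598, 0.1909, 0.1685]
orientation: [-2.129, -1.911, 0.338]
ft_force: [-5.6, 0.2, 2.6]
gripper_width: 0.0135
time: 13.23
position: [0.5981, 0.1909, 0.1683]
orientation: [-2.129, -1.911, 0.337]
ft_force: [-5.9, 0.4, 9.2]
gripper_width: 0.0136
```

The foot is on the table. I'll release gently and look before withdrawing.

```bash
python3 -m inch '[[0,0,0,0,0,0,0.8],[0,0,0,0,0,0,0.75],[0,0,0,0,0,0,0.7],[0,0,0,0,0,0,0.65],[0,0,0,0,0,0,0.6],[0,0,0,0,0,0,0.6],[0,0,0,0,0,0,0.6],[0,0,0,0,0,0,0.6]]' 20
python3 - <<'E'
from h import *
go(None)
im,d,p=cam("wrist"); cv2.imwrite("pics/w4.png",im[...,::-1])
E
```

```text
time: 13.9
position: [0.5989, 0.1907, 0.167]
orientation: [-2.131, -1.912, 0.337]
ft_force: [-0.5, 0.7, 0.2]
gripper_width: 0.0339
t 13.9 pos [0.5989 0.1907 0.167 ] axes x [ 0.108  0.994 -0.   ] y [ 0.934 -0.102 -0.342] z [-0.34   0.037 -0.94 ] w 0.0339 F [-0.5  0.7  0.2] q7 -0.15
```

View pics/w4.png

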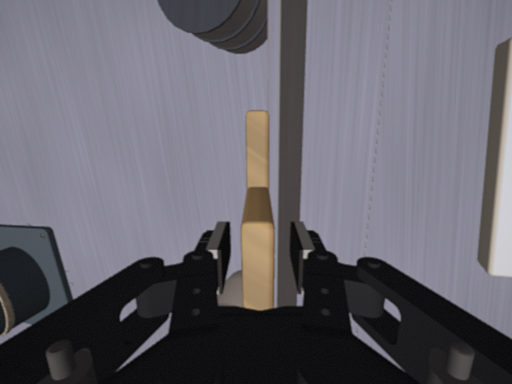

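Both fingers are free of the tab, and the board at (258,220) lies along the upstand. I'll withdraw straight back along the tool axis.

```bash
python3 -m inch '[[0,0,-0.15,0,0,0,0.6],[0,0,-0.3,0,0,0,0.6],[0,0,-0.3,0,0,0,0.6],[0,0,-0.4,0,0,0,0.6],[0,0,-0.5,0,0,0,0.6],[0,0,-0.6,0,0,0,0.6],[0,0,-0.6,0,0,0,0.6],[0,0,-0.6,0,0,0,0.6],[0,0,-0.6,0,0,0,0.6],[0,0,-0.3,0,0,0,0.6],[0,0,0,0,0,0,0.6],[0,0,0,0,0,0,0.6],[0,0,0,0,0,0,0.6],[0,0,0,0,0,0,0.6]]'
python3 - <<'E'
from h import *
go(None)
im,d,p=cam("scene");c=cloud(d,p);cv2.imwrite("pics/s5.png",im[...,::-1])
hsv=cv2.cvtColor(im,cv2.COLOR_RGB2HSV);w=(hsv[...,0]>8)&(hsv[...,0]<25)&(hsv[...,1]>90)&(d>0)
P=c[w];Q=P[(P[:,1]>.08)&(P[:,1]<.3)&(P[:,0]<.7)&(P[:,0]>.45)]
print(len(Q),Q.min(0),Q.max(0))
for z in np.arange(0,.21,.03):
    B=Q[(Q[:,2]>z)&(Q[:,2]<z+.03)]
    if len(B):print(round(z,2),len(B),B.mean(0).round(3),B.min(0).round(3),B.max(0).round(3))
W=P[(P[:,1]<-.1)&(P[:,0]>.55)&(P[:,0]<.7)&(P[:,2]>.115)];print("plain",W.mean(0).round(3))
S=np.load("scene.npz");hs=cv2.cvtColor(S["im"],cv2.COLOR_RGB2HSV);w0=(hs[...,0]>8)&(hs[...,0]<25)&(hs[...,1]>90)
P0=S["c"][w0];W0=P0[(P0[:,1]<-.1)&(P0[:,0]>.55)&(P0[:,0]<.7)&(P0[:,2]>.115)];print("plain0",W0.mean(0).round(3))
im,d,p=cam("top");c=cloud(d,p);cv2.imwrite("pics/t5.png",im[...,::-1])
hsv=cv2.cvtColor(im,cv2.COLOR_RGB2HSV);w=(hsv[...,0]>8)&(hsv[...,0]<25)&(hsv[...,1]>90)&(d>0);P=c[w]
Q=P[(P[:,1]>.08)&(P[:,1]<.3)&(P[:,0]<.7)&(P[:,0]>.45)]
for l,h in((0,.14),(.14,.165),(.165,.23)):
    B=Q[(Q[:,2]>l)&(Q[:,2]<h)]
    if len(B)>4:print("top",l,len(B),B.mean(0).round(3),B[:,1].min().round(3),B[:,1].max().round(3),cv2.minAreaRect(B[:,:2].astype(np.float32)))
E
```

```text
time: 15.12
position: [0.6427, 0.1859, 0.289]
orientation: [-2.13, -1.911, 0.339]
ft_force: [0.5, -0.0, -0.0]
gripper_width: 0.0341
t 15.12 pos [0.6427 0.1859 0.289 ] axes x [ 0.108  0.994 -0.   ] y [ 0.934 -0.102 -0.343] z [-0.341  0.037 -0.939] w 0.0341 F [ 0.5 -0.  -0. ] q7 -0.2
472 [0.53049909 0.12083471 0.0097319 ] [0.61799078 0.24681489 0.21266902]
0.0 27 [0.536 0.138 0.02 ] [0.53  0.126 0.01 ] [0.542 0.205 0.03 ]
0.03 62 [0.544 0.146 0.044] [0.534 0.126 0.03 ] [0.554 0.239 0.06 ]
0.06 63 [0.556 0.147 0.075] [0.546 0.125 0.06 ] [0.567 0.236 0.09 ]
0.09 65 [0.567 0.145 0.105] [0.557 0.123 0.091] [0.578 0.247 0.119]
0.12 73 [0.578 0.145 0.135] [0.568 0.121 0.121] [0.589 0.234 0.15 ]
0.15 99 [0.591 0.16  0.161] [0.578 0.123 0.15 ] [0.606 0.236 0.18 ]
0.18 70 [0.606 0.172 0.197] [0.595 0.164 0.18 ] [0.618 0.206 0.21 ]
plain [ 0.607 -0.24   0.127]
plain0 [ 0.607 -0.253  0.138]
top 0 955 [0.555 0.192 0.078] 0.122 0.263 ((0.5538855791091919, 0.19368630647659302), (0.14006780087947845, 0.04920700937509537), 84.05919647216797)
top 0.14 302 [0.584 0.189 0.151] 0.122 0.259 ((0.5854082107543945, 0.19053518772125244), (0.13885261118412018, 0.017571602016687393), 84.64916229248047)
top 0.165 229 [0.601 0.188 0.196] 0.164 0.214 ((0.6009113192558289, 0.18905872106552124), (0.04972473904490471, 0.027618655934929848), 84.997802734375)
```

View pics/s5.png

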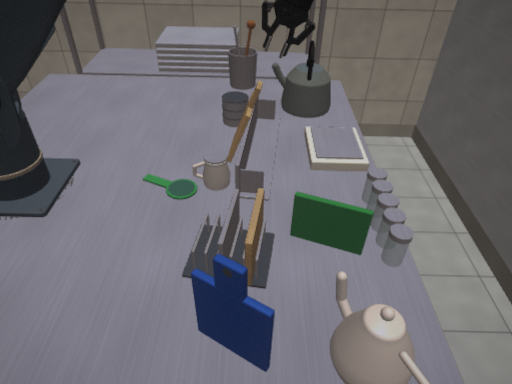

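The picture shows the paddle board leaning on the upstand at (245,120) with the gripper clear, and the plain board unmoved at (256,235). I'll hand the job in.

```bash
python3 -c "
from h import *
print(r.finish_job())"
```

```text
the job is handed in; nothing more can be done
None
```

The wooden paddle board is out of the rack and leaning against the front of the upstand, between the jug and the tins. I lowered it until the upstand and the worktop both pushed back on it, released it gently and withdrew. The job was handed in at about 15 s of the 38 s allowed; no verdict was reported.

Last checks, from the scene and top cameras after the gripper was clear:
- **Lean:** about 21–22° back from upright.
- **Position:** the foot is about 43 mm in front of the upstand by design, and the centre is within a few millimetres of the upstand's middle.
- **Squareness:** the board lies at about 84–85°, the upstand at about 84°.
- **Contact with the upstand:** I felt it at about 4–6 N before release. Afterwards I could only judge it from the pictures.
- **Plain board:** it looks unmoved at the same pixels. My before-and-after averages for it differ by 13 mm in y and 11 mm in height. I put that down to part of the paddle board being counted in the first one, but I didn't check further.

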